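# Shut a culture dish in its carrier and turn the carrier lid down

### The job

This agar dish has to go into the incubator upside down in its hinged carrier, so that no condensation drips on the agar. Lay the dish, right way up, in the carrier's round pocket, fold the lid over and press it down until the tongue clicks. Then turn the shut carrier over: stand it on the feet of its hinge end, let go of it, take a fresh hold and lower it until it lies flat on the bench on its lid, still clicked shut with the dish inside. Handle it gently: never tip the dish while the carrier is open, never let the carrier flop over, and leave the bottle, the counter and the tape roll where they are.

Things in the scene. Friction and masses are not known exactly. Their poses are not given: they have to be found in the camera images.
- carrier_center (a point): Centre of the shut carrier (half-way up), a loose white plastic clamshell 92 mm long (x axis, from the tongue end to the hinge end at +x), 68 mm wide (y), 34 mm high (z, to the lid's side). Lower 17 mm: tray; upper 17 mm: lid. Plain upright sides at y = +-34 mm (a rib low on the tray is 0.8 mm proud), to be gripped together when shut. Tray 0.22 kg +-15 percent, lid 0.08 kg.
- pocket_center (a point): Where the dish's centre lies when it is home in the tray: on the carrier's centre line, 18 mm above the tray's underside. The pocket is a round recess of 59 mm diameter and 6.5 mm depth, its floor 10.5 mm and its rim (the tray's top face) 17 mm above the underside. Axes as the carrier's.
- end_feet (a point): Middle of the four rubber feet on the hinge end (two on the tray, two on the lid), 51 mm from the carrier's centre along its +x. Standing on them, the shut carrier is 106 mm tall, its centre is 51 mm up and its x axis points straight down. Like feet stand 2 mm proud under the tray and 1.5 mm on the lid's outside (12 mm across, at x = +-36, y = +-25 mm). Friction varies by 15 percent.
- tongue_tip (a point): Top of the spring tongue at the front end: 24 mm wide, outer face 54 mm from the carrier's centre along -x, 27 mm above the tray's underside; it springs out 2 mm as the lid's nib passes it. Axes as the carrier's.
- carrier_hinge (a point): Middle of the hinge's axis: 46 mm from the carrier's centre along its +x, level with the tray's top face (17 mm up). The lid turns about the carrier's y axis here.
- lid_edge (a point): Middle of the lid's free edge: 92 mm from the hinge axis, 17 mm outward of the parting plane (the height of the lid's feet; its plain outer face is 15.5 mm from that plane). Axes as the lid's, equal to the carrier's when shut: x from the free edge to the hinge, z outward from the outer face.
- carrier_lid (a joint): Angle of the lid: 0 shut flat on the tray, 1.57 upright, 2.1 leaning back at its stop. A stiff hinge (0.05 N m) holds it wherever it is left. Over the last 0.1 rad a nib on the free edge must be forced past the spring tongue: about 8 N straight down on the lid near its free edge; it then stays shut (below 0.02) until pulled open with a like force.
- dish_center (a point): Centre of the clear 60 mm culture dish with a layer of tan agar: 56 mm in diameter across its cover, 15 mm high, the lowest 4 mm only 52 mm in diameter, 30 g, loose; it starts right way up on the bench. Its z axis points up when it is right way up.
- bottle: Bystander: glass bottle with a dark cap, 50 mm in diameter, 106 mm high, standing; origin under its centre.
- counter: Bystander: grey tally counter with a handle, 60x94x50 mm; origin under its centre.
- tape: Bystander: roll of tape lying flat, 82 mm in diameter, 19 mm high; origin under its centre.
Mind the look-alikes: they are no part of the job. Leave any blue look-alike of the part that bears carrier_center alone. What is shaped like the part that bears dish_center but purple is not meant.

How it is judged:
By the outcome, as a careful person would: the job done as asked, in the order asked, and still so for the second after the job is handed in, with the robot touching nothing.
It also fails if it takes over 72 s, if anything falls off the work surface, if the arm or the gripper's body presses on something with over 40 N, if the wrist force passes 120 N, or if a joint passes its speed limit or range.

### The arm

A 6-joint arm with a two-finger parallel gripper is mounted at the origin on a cart in front of the work surface, level with it; the furniture and walls round the work are solid. World frame = base frame: x ahead of the robot, y to its left, z up, the work surface at z = 0. Lengths are in m, angles in rad, forces in N, time in s.
With the tool pointing down it reaches from about 0.3 to 0.775 m from the base axis. Payload 14.6 kg.
Tool frame: the origin (TCP) lies midway between the tips of the shut fingers; the grasp point (between the pads) lies 19 mm behind it (ctrl.pinch_z is the distance from the TCP to the grasp point, in m); z points along the fingers, y is the line along which they close (so a half turn about z gives the same grasp; the last joint's range is limited). The gripper opens to 94 mm and grips with 3 to 60 N. Pads are 16 mm wide; open, the fingers measure 119 mm over their backs; the gripper's body (75 mm by 177 mm) begins 78 mm behind the grasp point.
Start: joints at [-1.217, 0.3, 1.521, -0, 1.321, -0.067], TCP at [0.225, -0.502, 0.205] pointing down, gripper open.
Joint ranges: [-3.03, 3.03], [-0.79, 2.21], [0.23, 2.52], [-1.04, 4.18], [0, 3.07], [-2.55, 2.55]. Speed limits (rad/s): [2.22, 2.22, 2.57, 3.14, 3.14, 3.14].

### API

Orientations are given as [roll, pitch, yaw] about the fixed x, y, z axes, in that order (R = Rz(yaw) Ry(pitch) Rx(roll)).
In Python, from station import ctrl gives the robot as it stands.
- The arm moves only by the tool jog_arm, never from a script. Its argument "motion" is a list of rows, each a list of 7 numbers: the shift along the tool's x, y, z in m, then the turn, a rotation vector about the tool's x, y, z in rad, then the opening, from -1 (shut) to 1 (fully open). In form: [[tx, ty, tz, rx, ry, rz, gripper], ...]. A call has 1 to 5 rows; each row shifts and turns the commanded pose from where the row before left it, along the tool's axes as they then stand; what a row does not reach is not made up. A row lasts 1/10 s, in which the tool goes at most 50 mm and 8.59 degrees, less where a joint would pass 70% of its speed; a pose out of reach is approached as far as the arm can. A call is refused whole if a number of a shift passes 0.05 or a number of a turn 0.15, either way. A call with a gripper value outside its range is refused whole. The fingers move at their own pace and stop on an object; "squeeze" is the grip in N (left out, the last holds). Time passes only in rows, so rows that do not move let the fingers close. It gives the time, the measured TCP pose, the force, the opening and the grip force at its end, in the units of the state.
- ctrl.get_obs(): the state, without advancing time (a new reading comes with each control period).
- ctrl.camera(name): name is "scene" or "top" or "wrist"; returns the picture (480x640x3 uint8, red, green, blue); there is no depth.
- ctrl.camera_model(name): a dict with "intrinsics" (3x3 intrinsics, pixels), "k1" (the pictures are not rectified: a ray, as slopes to the right and down, at radius r is drawn at 1 + k1 r^2 times it, then the intrinsics apply), "rvec" (rotation vector, rad) and "tvec" (3), from world to camera coordinates, as OpenCV has them. Camera axes: x right, y down, z forward; pixel columns grow to the right and rows downward; lengths in m; the calibration is good to about 2 mm. A picture is of the moment at which its call begins: read the wrist's pose just before it. camera_model takes no time and is no camera call; for the wrist camera it gives the pose at the moment of the call.
- ctrl.hand_in(): hands the job in; it is judged then, once.
The state is a dict: "time_s": time; "qpos": joint angles; "joint_vel": joint speeds; "tau": joint torques, N m; "ee_pos": TCP position; "eef_rot": TCP orientation; "force": force on the tool from outside, world axes, zero at the start; "moment": the same for the moment, N m; "grip_width": finger opening in m; "grip_force": force on a finger pad.
Only numpy, scipy, OpenCV 4.12 (cv2) and the standard library are available. Lean on these libraries where they do the work, as an engineer would, in place of code of your own. Each camera call takes 0.05 s, during which the arm holds its last target. There are 200 camera calls.

## Working session

There is one attempt and no reset: what is moved stays moved. The work goes in short steps, Python scripts to look and compute and a tool call to move; the robot and the scene stay as the last step left them, time stands still between calls to the robot, and variables do not carry over. Pictures are saved under pics/ and viewed, at most 10 in all, crops included, and the job is handed in when it is done.

Besides the shell and the picture viewer there is one more tool, called after ">>>" as name(argument=value, ...) on one line, values as JSON. jog_arm: Moves the arm, as the interface text tells. Its arguments: {"type":"object","properties":{"motion":{"type":"array"},"squeeze":{"type":"number"}},"required":["motion"]}

```bash
ls; mkdir -p pics; python3 - <<'E'
from station import ctrl
import cv2, numpy as np
for n in ("scene","top"):
    im=ctrl.camera(n); cv2.imwrite(f"pics/{n}0.png",im[:,:,::-1])
    m=ctrl.camera_model(n);print(n,m)
print(ctrl.pinch_z, ctrl.get_obs())
E
```

```text
pics
scene {'intrinsics': array([[440.46485954,   0.        , 315.29861758],
       [  0.        , 440.46485954, 233.44349168],
       [  0.        ,   0.        ,   1.        ]]), 'k1': -0.08282359224010871, 'rvec': array([ 0.63935145, -2.54691651,  1.29010969]), 'tvec': array([0.4536186 , 0.23690764, 0.92817207])}
top {'intrinsics': array([[557.24742977,   0.        , 318.86122022],
       [  0.        , 557.24742977, 245.33140047],
       [  0.        ,   0.        ,   1.        ]]), 'k1': -0.054622298061950736, 'rvec': array([ 2.18975337, -2.16937794,  0.11616928]), 'tvec': array([-0.08093782,  0.55949342,  1.32150935])}
0.0188 {'time_s': 0.1, 'qpos': array([-1.21664831e+00,  3.00417525e-01,  1.52151625e+00, -1.50278271e-05,
        1.32069376e+00, -6.65976538e-02]), 'joint_vel': array([-0.00044106, -0.00258612, -0.00445495,  0.00096546, -0.00135993,
       -0.00154895]), 'tau': array([ 7.48861180e-05, -5.32646370e+01, -3.53283048e+01,  7.09125493e-02,
        2.34738673e-02, -6.74918101e-05]), 'ee_pos': array([ 0.22455636, -0.50181423,  0.20494314]), 'eef_rot': array([-3.14055910e+00, -5.43451582e-05,  4.20749369e-01]), 'force': array([0.29341581, 0.33785648, 0.18465837]), 'moment': array([-0.00859062,  0.02218337,  0.02255942]), 'grip_force': 0.0, 'grip_width': 0.09405870397169017}
```

View pics/scene0.png

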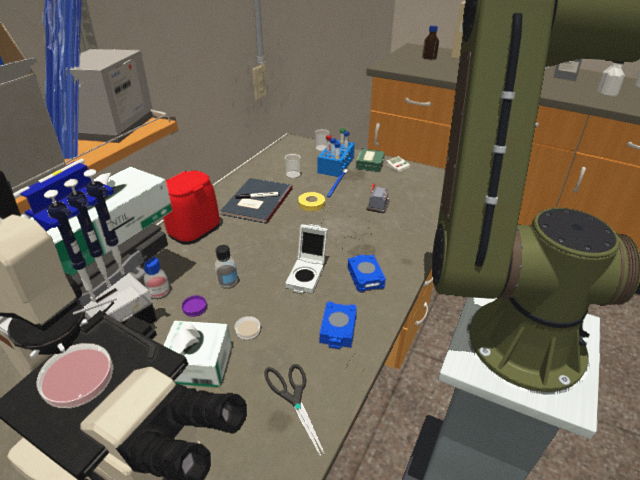

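View pics/top0.png

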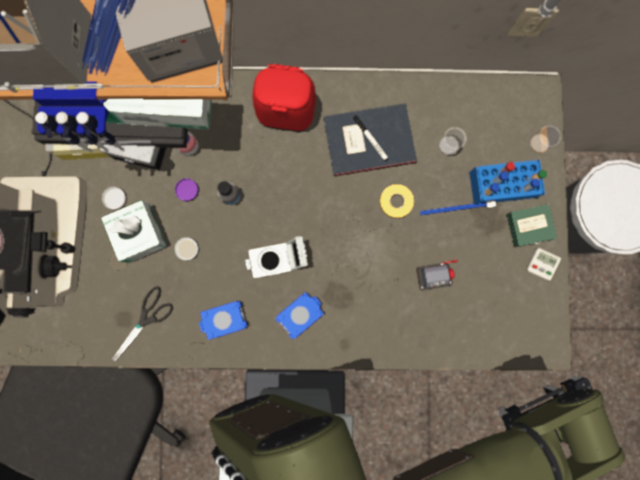

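Candidates (top view). Carrier: the white one at (272,260) with its lid standing up on the right, or the blue look-alikes at (223,320) and (300,315). Dish: the tan one at (186,248), the purple one at (186,189), or a pale lid or beaker at (114,198). I choose the white carrier and the tan dish, and check both in a close crop.

```bash
cat > h.py <<'E'
from station import ctrl
import cv2, numpy as np
from scipy.spatial.transform import Rotation as R
def ray(m,uv):
    K=m["intrinsics"];d=np.array([m["k1"],0,0,0,0])
    # r-distortion model equals OpenCV k1
    p=cv2.undistortPoints(np.array([[uv]],float),K,d)[0,0]
    Rm=cv2.Rodrigues(m["rvec"])[0]
    return -Rm.T@m["tvec"], Rm.T@np.array([p[0],p[1],1])
def onz(m,uv,z):
    c,v=ray(m,uv); return c+v*(z-c[2])/v[2]
def proj(m,P):
    return cv2.projectPoints(np.array(P,float).reshape(-1,3),m["rvec"],m["tvec"],m["intrinsics"],np.array([m["k1"],0,0,0,0]))[0][:,0]
E
python3 - <<'E'
from h import *
im=cv2.imread("pics/top0.png")
a=cv2.resize(im[220:300,160:320],(800,400),interpolation=cv2.INTER_CUBIC)
cv2.imwrite("pics/crop.png",a)
m=ctrl.camera_model("top")
for uv,z in [((272,260),.017),((186,248),.015),((186,189),.015),((230,192),.1),((397,200),.019),((436,275),.04)]: print(uv,onz(m,uv,z).round(3))
print(ray(m,(0,0))[0])
E
```

```text
(272, 260) [0.524 0.038 0.017]
(186, 248) [0.552 0.248 0.015]
(186, 189) [0.698 0.253 0.015]
(230, 192) [0.675 0.131 0.1  ]
(397, 200) [ 0.675 -0.267  0.019]
(436, 275) [ 0.49  -0.357  0.04 ]
[ 0.4341748  -0.05886628  1.36894038]
```

View pics/crop.png

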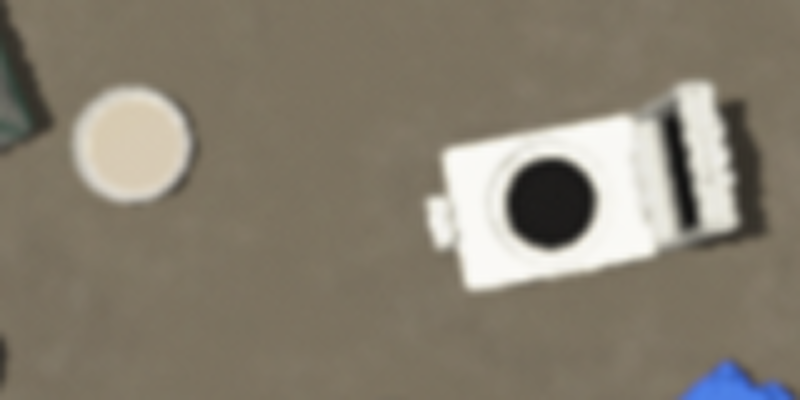

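The crop shows the tan dish centred at (132,144) in crop pixels. The white tray has top-face corners at (443,149), (467,291) and (655,257), the pocket at (549,202), the tongue on the left and the open lid on the right. The choice holds.

```bash
cat >> h.py <<'E'
def down(yaw,tilt=0):  # tool down with given yaw, then tilt about tool y
    return R.from_euler("xyz",[np.pi,0,yaw])*R.from_rotvec([0,tilt,0])
def plan(p,Rt,n,p0=None,R0=None,dec=4):
    """rows from the present pose to TCP p, rotation Rt, along n equal steps"""
    o=ctrl.get_obs()
    p0=o["ee_pos"] if p0 is None else p0; R0=R.from_euler("xyz",o["eef_rot"]) if R0 is None else R0
    rv=(R0.inv()*Rt).as_rotvec()
    pz=np.array([0,0,-ctrl.pinch_z]); g0=p0+R0.apply(pz); g1=np.array(p)+Rt.apply(pz)
    for k in range(n):
        Ra=R0*R.from_rotvec(rv*k/n); Rb=R0*R.from_rotvec(rv*(k+1)/n)
        a=g0+(g1-g0)*k/n-Ra.apply(pz); b=g0+(g1-g0)*(k+1)/n-Rb.apply(pz)
        print(np.r_[Ra.inv().apply(b-a).round(dec),(rv/n).round(3)].tolist())
E
python3 - <<'E'
from h import *
m=ctrl.camera_model("top")
c=lambda u,v:(u/5+160-.4,v/5+220-.4)
P={k:onz(m,c(*uv),z) for k,(uv,z) in dict(dish=((132,144),.012),f1=((443,149),.017),f2=((467,291),.017),h2=((655,257),.017),pocket=((549,202),.0135),tongue=((432,222),.027)).items()}
for k,v in P.items(): print(k,v.round(4))
print("w",np.linalg.norm(P["f1"]-P["f2"]),"l",np.linalg.norm(P["f2"]-P["h2"]))
d=P["h2"]-P["f2"]; e=P["f2"]-P["f1"]; print("yaw",np.arctan2(d[1],d[0]),np.arctan2(e[1],e[0])+np.pi/2)
o=ctrl.get_obs(); plan([P["dish"][0],P["dish"][1]-.0,.16],down(1.76),16)
E
```

```text
dish [0.5508 0.2488 0.012 ]
f1 [0.5495 0.096  0.017 ]
f2 [0.4806 0.083  0.017 ]
h2 [ 0.4979 -0.0078  0.017 ]
pocket [0.5244 0.0443 0.0135]
tongue [0.5133 0.0995 0.027 ]
w 0.0701383578323292 l 0.09248709985940914
yaw -1.381908513027548 -1.3841540214249526
[0.0378, -0.0345, 0.0028, -0.0, -0.0, -0.084]
[0.0405, -0.0312, 0.0028, -0.0, -0.0, -0.084]
[0.043, -0.0277, 0.0028, -0.0, -0.0, -0.084]
[0.0452, -0.024, 0.0028, -0.0, -0.0, -0.084]
[0.047, -0.0202, 0.0028, -0.0, -0.0, -0.084]
[0.0485, -0.0162, 0.0028, -0.0, -0.0, -0.084]
[0.0497, -0.012, 0.0028, -0.0, -0.0, -0.084]
[0.0505, -0.0079, 0.0028, -0.0, -0.0, -0.084]
[0.051, -0.0036, 0.0028, -0.0, -0.0, -0.084]
[0.0512, 0.0007, 0.0028, -0.0, -0.0, -0.084]
[0.0509, 0.005, 0.0028, -0.0, -0.0, -0.084]
[0.0503, 0.0092, 0.0028, -0.0, -0.0, -0.084]
[0.0494, 0.0134, 0.0028, -0.0, -0.0, -0.084]
[0.0481, 0.0175, 0.0028, -0.0, -0.0, -0.084]
[0.0465, 0.0214, 0.0028, -0.0, -0.0, -0.084]
[0.0445, 0.0252, 0.0028, -0.0, -0.0, -0.084]
```

>>> jog_arm(motion=[[0.036, -0.033, 0, 0, 0, -0.08, 1], [0.038, -0.03, 0, 0, 0, -0.08, 1], [0.041, -0.027, 0, 0, 0, -0.08, 1], [0.043, -0.024, 0, 0, 0, -0.08, 1], [0.045, -0.02, 0, 0, 0, -0.08, 1]])

```text
time_s: 0.6
ee_pos: [0.3215, -0.2752, 0.2053]
eef_rot: [-3.141, -0.0, 0.824]
force: [1.1, -0.2, -1.2]
grip_width: 0.094
grip_force: 0.0
```

>>> jog_arm(motion=[[0.046, -0.016, 0, 0, 0, -0.08, 1], [0.047, -0.012, 0, 0, 0, -0.08, 1], [0.048, -0.008, 0, 0, 0, -0.08, 1], [0.048, -0.004, 0, 0, 0, -0.08, 1], [0.049, 0, 0, 0, 0, -0.08, 1]])

```text
time_s: 1.1
ee_pos: [0.4215, -0.0535, 0.2055]
eef_rot: [3.141, 0.0, 1.224]
force: [0.9, -1.1, -0.2]
grip_width: 0.0943
grip_force: 0.0
```

>>> jog_arm(motion=[[0.048, 0.005, 0, 0, 0, -0.08, 1], [0.048, 0.009, 0, 0, 0, -0.08, 1], [0.047, 0.013, 0, 0, 0, -0.08, 1], [0.046, 0.017, 0, 0, 0, -0.08, 1], [0.044, 0.02, 0, 0, 0, -0.08, 1]])

```text
time_s: 1.6
ee_pos: [0.5292, 0.1648, 0.2052]
eef_rot: [-3.141, 0.0, 1.624]
force: [1.1, -0.9, -0.4]
grip_width: 0.0939
grip_force: 0.0
```

```bash
python3 - <<'E'
from h import *
o=ctrl.get_obs(); print(o["time_s"],o["ee_pos"],o["eef_rot"],o["qpos"].round(3))
plan([.5508,.2488,.10],down(1.7586),4)
m=ctrl.camera_model("wrist"); im=ctrl.camera("wrist"); cv2.imwrite("pics/w1.png",im[:,:,::-1])
print(proj(m,[[.5508,.2488,.015],[.5508,.2488-.028,.015],[.524,.044,.017]]))
E
```

```text
1.6 [0.52916536 0.16478273 0.20516118] [-3.14123898e+00  1.17279769e-04  1.62440990e+00] [ 0.236  0.31   1.509 -0.     1.323  0.182]
[0.0207, 0.0065, 0.0263, -0.0, 0.0, -0.034]
[0.0205, 0.0072, 0.0263, -0.0, 0.0, -0.034]
[0.0202, 0.0079, 0.0263, -0.0, 0.0, -0.034]
[0.0199, 0.0086, 0.0263, -0.0, 0.0, -0.034]
[[341.45506959 134.30558486]
 [339.43688941 163.11410122]
 [305.18979846 319.62883224]]
```

>>> jog_arm(motion=[[0.021, 0.007, 0.026, 0, 0, -0.034, 1], [0.02, 0.007, 0.026, 0, 0, -0.034, 1], [0.02, 0.008, 0.026, 0, 0, -0.033, 1], [0.02, 0.008, 0.026, 0, 0, -0.033, 1], [0, 0, 0, 0, 0, 0, 1]])

```text
time_s: 2.15
ee_pos: [0.5488, 0.2474, 0.0974]
eef_rot: [-3.135, 0.001, 1.757]
force: [-0.2, -1.1, -0.3]
grip_width: 0.0941
grip_force: 0.0
```

View pics/w1.png

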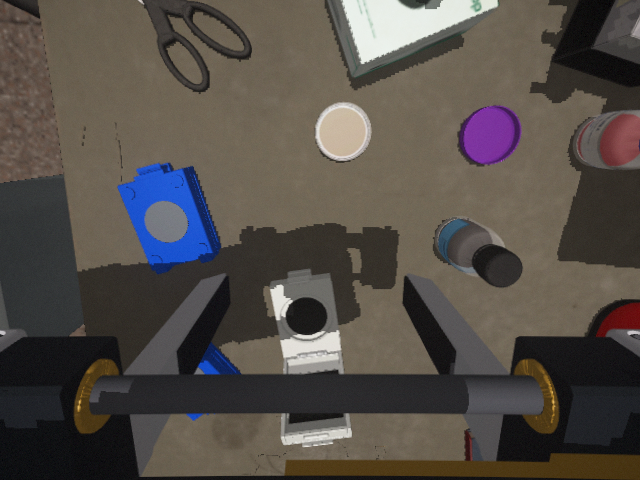

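The wrist view shows the dish at (343,132) and the pocket at (306,317). Both agree with the top-view positions within about 2 mm, so I go down for the dish.

>>> jog_arm(motion=[[0.002, 0.003, 0.03, -0.006, 0, 0, 1], [0, 0, 0.03, 0, 0, 0, 1], [0, 0, 0.02, 0, 0, 0, 1], [0, 0, 0.009, 0, 0, 0, 1], [0, 0, 0, 0, 0, 0, 0.3]], squeeze=8)

```text
time_s: 2.65
ee_pos: [0.5532, 0.2483, 0.0123]
eef_rot: [3.137, 0.0, 1.754]
force: [-0.3, 0.0, 0.2]
grip_width: 0.0889
grip_force: 0.0
```

>>> jog_arm(motion=[[0, 0, 0, 0, 0, 0, -0.2], [0, 0, 0, 0, 0, 0, -0.4], [0, 0, 0, 0, 0, 0, -0.6], [0, 0, 0, 0, 0, 0, -0.6], [0, 0, 0, 0, 0, 0, -0.6]])

```text
time_s: 3.15
ee_pos: [0.5536, 0.2489, 0.0129]
eef_rot: [3.135, -0.0, 1.755]
force: [-0.9, -0.3, 3.6]
grip_width: 0.0542
grip_force: 8.0
```

```bash
python3 - <<'E'
from h import *
for i in range(3):
    o=ctrl.get_obs(); print(o["time_s"],o["ee_pos"].round(4),o["eef_rot"].round(4),o["force"].round(2),o["grip_width"],o["joint_vel"].round(3))
    m=ctrl.camera_model("wrist"); im=ctrl.camera("wrist")
cv2.imwrite("pics/w2.png",im[:,:,::-1])
E
```

```text
3.15 [0.5536 0.2489 0.0129] [ 3.1350e+00 -1.0000e-04  1.7548e+00] [-0.89 -0.29  3.64] 0.05421652761654863 [-0.001  0.002 -0.003  0.002  0.     0.   ]
3.2 [0.5535 0.2489 0.0129] [ 3.1351e+00 -1.0000e-04  1.7549e+00] [-0.55 -0.54  4.59] 0.054773840856069136 [-0.001  0.     0.     0.    -0.002  0.001]
3.25 [0.5536 0.2489 0.0129] [ 3.1352e+00 -1.0000e-04  1.7548e+00] [-1.41  0.11  4.02] 0.054218021028465596 [-0.001  0.001 -0.     0.     0.001 -0.001]
```

View pics/w2.png

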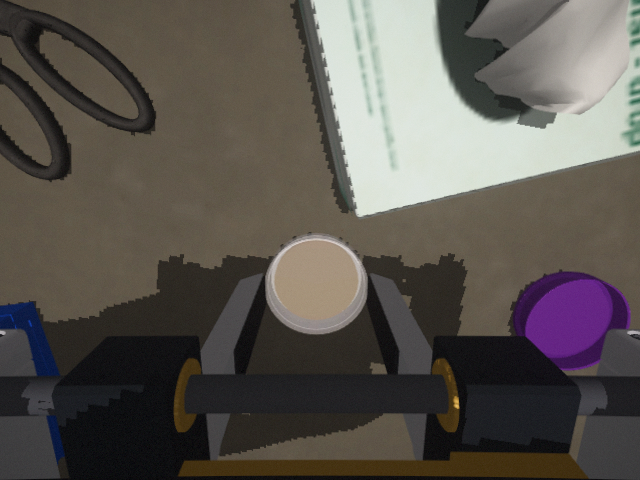

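```bash
python3 - <<'E'
from h import *
o=ctrl.get_obs();Rt=R.from_euler("xyz",o["eef_rot"]); m=ctrl.camera_model("wrist")
for v in [(0,0,0),(0,.0275,0),(0,-.0275,0),(.008,.0275,0),(-.008,.0275,0)]: print(v,proj(m,o["ee_pos"]+Rt.apply(v)).round(1))
c=onz(m,(316,284),.014); print(c, Rt.inv().apply(c-o["ee_pos"]))
for uv in [(265,284),(367,284),(316,234),(316,333)]: print(onz(m,uv,.01).round(4))
im=cv2.imread("pics/w2.png"); cv2.imwrite("pics/w2c.png",cv2.resize(im[220:350,236:396],(800,650)[:2] if 0 else (738,600),interpolation=cv2.INTER_CUBIC))
E
```

```text
(0, 0, 0) [[314.7 289.5]]
(0, 0.0275, 0) [[365.1 289.4]]
(0, -0.0275, 0) [[264.2 289.6]]
(0.008, 0.0275, 0) [[365.6 275.7]]
(-0.008, 0.0275, 0) [[364.6 302.9]]
[0.55361819 0.252694   0.014     ] [ 0.00369223  0.00072797 -0.00113031]
[0.5263 0.246  0.01  ]
[0.5817 0.2561 0.01  ]
[0.5487 0.2791 0.01  ]
[0.5595 0.2213 0.01  ]
```

View pics/w2c.png

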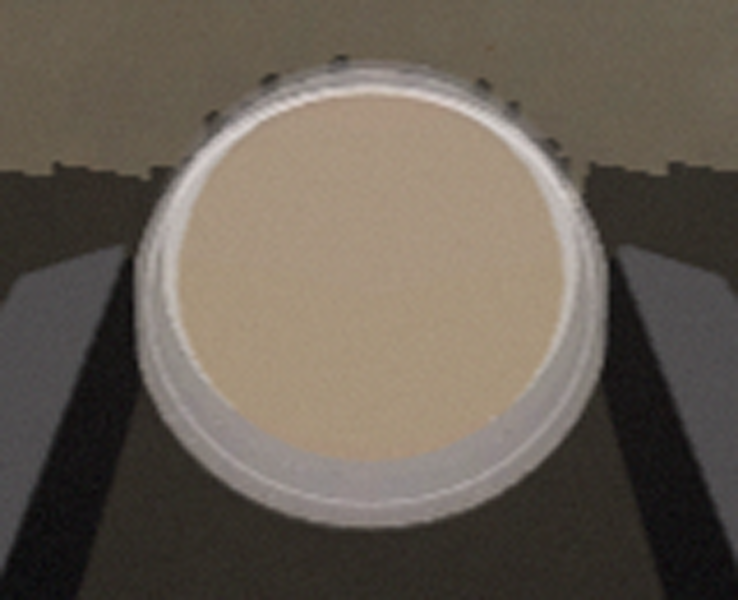

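The fingers hold the dish, but only its top 2 mm, because the TCP is at z = 12.9 mm. The dish also sits 3 to 4 mm ahead along tool x. I'll open, go deeper and grip again.

>>> jog_arm(motion=[[0, 0, 0, 0, 0, 0, 0.0], [0, 0, 0, 0, 0, 0, 0.3], [0.003, 0, 0, 0.004, 0, 0, 0.3], [0, 0, 0.005, 0, 0, 0, 0.3], [0, 0, 0, 0, 0, 0, 0]])

```text
time_s: 3.8
ee_pos: [0.5524, 0.2517, 0.0064]
eef_rot: [3.141, 0.0, 1.755]
force: [1.1, 0.7, 0.3]
grip_width: 0.056
grip_force: 0.0
```

>>> jog_arm(motion=[[0, 0, 0, 0, 0, 0, -0.5], [0, 0, 0, 0, 0, 0, -0.6], [0, 0, 0, 0, 0, 0, -0.6], [0, 0, 0, 0, 0, 0, -0.6]])

```text
time_s: 4.2
ee_pos: [0.5529, 0.2518, 0.0075]
eef_rot: [3.139, -0.0, 1.755]
force: [0.1, -0.3, -0.7]
grip_width: 0.055
grip_force: 8.0
```

```bash
python3 - <<'E'
from h import *
o=ctrl.get_obs();Rt=R.from_euler("xyz",o["eef_rot"]); m=ctrl.camera_model("wrist")
print(o["ee_pos"],o["eef_rot"],o["force"],o["grip_width"],o["grip_force"])
im=ctrl.camera("wrist");cv2.imwrite("pics/w3.png",im[:,:,::-1])
# cover top: bright circle outline
g=cv2.cvtColor(im,cv2.COLOR_RGB2HSV); mk=cv2.inRange(im,(150,130,100),(215,195,175)); 
mk[:200]=0;mk[360:]=0;mk[:,:250]=0;mk[:,385:]=0
n,l,s,c=cv2.connectedComponentsWithStats(mk); i=1+s[1:,4].argmax(); print(s[i],c[i]); 
q=onz(m,c[i],.012); print(q,Rt.inv().apply(q-o["ee_pos"]))
E
```

```text
[0.55290533 0.25179268 0.0075153 ] [ 3.13948512e+00 -2.10702853e-05  1.75476025e+00] [ 0.052335   -0.32205362 -0.69080238] 0.05498651294229095 7.991859881440178
[ 266  245  100   87 6001] [315.84285952 288.83136144]
[0.55310477 0.25421706 0.012     ] [ 0.00234709  0.00064901 -0.0044833 ]
```

>>> jog_arm(motion=[[0, 0, -0.03, 0, 0, 0, -0.6], [0, 0, -0.03, 0, 0, 0, -0.6], [-0.02, -0.006, 0, 0, 0, 0, -0.6], [-0.04, -0.013, 0, 0, 0, 0, -0.6], [-0.045, -0.015, 0, 0, 0, 0, -0.6]])

```text
time_s: 4.75
ee_pos: [0.5382, 0.1418, 0.0676]
eef_rot: [3.139, -0.0, 1.757]
force: [1.1, 0.3, 0.4]
grip_width: 0.0553
grip_force: 8.0
```

>>> jog_arm(motion=[[-0.045, -0.015, 0, 0, 0, 0, -0.6], [-0.033, -0.011, 0, 0, 0, 0, -0.6], [-0.015, -0.006, 0.01, 0, 0, 0.003, -0.6], [0, 0, 0.022, 0, 0, 0, -0.6], [0, 0, 0, 0, 0, 0, -0.6]])

```text
time_s: 5.25
ee_pos: [0.5228, 0.0451, 0.0329]
eef_rot: [-3.14, -0.001, 1.751]
force: [-0.4, 0.3, -0.4]
grip_width: 0.0551
grip_force: 8.0
```

```bash
python3 - <<'E'
from h import *
o=ctrl.get_obs();Rt=R.from_euler("xyz",o["eef_rot"])
print(o["time_s"],o["ee_pos"],o["eef_rot"],o["force"],o["grip_width"],o["grip_force"])
a=ctrl.camera("wrist"); b=ctrl.camera("top"); s=ctrl.camera("scene")
c=lambda im,x,y,w,h: cv2.resize(im[y:y+h,x:x+w],(400,300),interpolation=cv2.INTER_CUBIC)
cv2.imwrite("pics/p1.png",np.vstack([np.hstack([c(a,216,210,200,150),c(b,240,225,80,60)]),np.hstack([c(s,260,210,100,75),c(a,0,0,640,480)])])[:,:,::-1])
m=ctrl.camera_model("wrist");C=np.array([.5245,.0455,0]);xc=np.array([.1867,-.9824,0]);yc=np.array([.9824,.1867,0])
for d in [(-.046,-.034,.017),(-.046,.034,.017),(-.054,0,.027),(0,0,.017)]: print(d,(proj(m,C+xc*d[0]+yc*d[1]+[0,0,d[2]])).round(1))
E
```

```text
5.25 [0.52276349 0.04506077 0.03288581] [-3.13967566e+00 -7.83844133e-04  1.75110219e+00] [-0.39760239  0.27379475 -0.43917597] 0.05511535328334985 7.991965815490403
(-0.046, -0.034, 0.017) [[253.4 200.9]]
(-0.046, 0.034, 0.017) [[374.6 200.1]]
(-0.054, 0, 0.027) [[313.9 188.7]]
(0, 0, 0.017) [[314.7 277. ]]
```

View pics/p1.png

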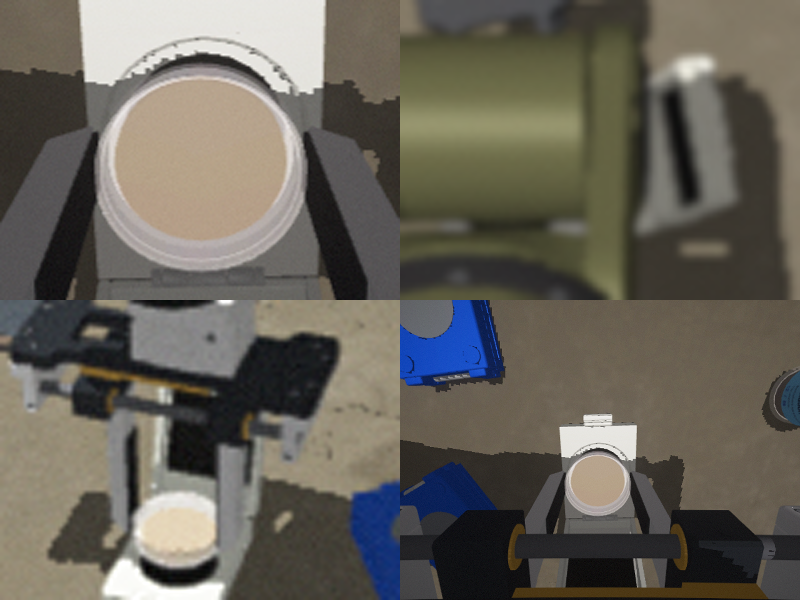

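The panels show the dish held over the pocket. The tray's front corners are at wrist pixels (255,203) and (378.5,203), and the dish outline is centred at column 316.5. I'll compute the offset.

```bash
python3 - <<'E'
from h import *
o=ctrl.get_obs();Rt=R.from_euler("xyz",o["eef_rot"]);p=o["ee_pos"]; print(p)
m=ctrl.camera_model("wrist"); T=lambda q:Rt.inv().apply(q-p).round(4)
im=ctrl.camera("wrist"); print(m["intrinsics"][0])
a=onz(m,(255,203),.017);b=onz(m,(378.5,203),.017);mid=(a+b)/2
print("w",np.linalg.norm(a-b),"edge mid",T(mid),"pocket",T(mid)-[.046,0,0])
print("tongue top pix",T(onz(m,(316,188),.027)))
mk=cv2.inRange(im,(150,130,100),(215,195,175)); mk[:200]=0;mk[400:]=0;mk[:,:230]=0;mk[:,400:]=0
n,l,s,c=cv2.connectedComponentsWithStats(mk); i=1+s[1:,4].argmax(); print(s[i],c[i],T(onz(m,c[i],p[2]+.0045)))
# predicted outlines of the cover top circle (r .028, z +.0075) for dish offset dx
for dx in (0,.002,.004):
  t=np.linspace(0,6.28,60); P=p+Rt.apply(np.c_[dx+.028*np.cos(t),.0006+.028*np.sin(t),-.0075+0*t]); q=proj(m,P); print(dx,q.min(0).round(1),q.max(0).round(1))
E
```

```text
[0.52445941 0.04574952 0.03572949]
[357.74765815   0.         316.00260291]
w 0.06938686550930832 edge mid [0.0443 0.0012 0.0187] pocket [-0.0017  0.0012  0.0187]
tongue top pix [0.0541 0.0008 0.0087]
[ 265  249  103   96 7411] [315.86466064 297.43610849] [-0.0026  0.0007 -0.0045]
0 [262.4 244.2] [369.1 342.5]
0.002 [262.2 240.4] [369.2 339.3]
0.004 [262.1 236.6] [369.4 336. ]
```

>>> jog_arm(motion=[[-0.0015, 0.0005, 0, 0, 0, 0, -0.6], [0, 0, 0.006, 0, 0, 0, -0.6], [0, 0, 0.006, 0, 0, 0, -0.6], [0, 0, 0.004, 0, 0, 0, -0.6], [0, 0, 0, 0, 0, 0, -0.6]])

```text
time_s: 5.95
ee_pos: [0.5247, 0.0437, 0.0186]
eef_rot: [3.141, -0.0, 1.752]
force: [0.4, 0.4, 1.0]
grip_width: 0.055
grip_force: 8.0
```

```bash
python3 - <<'E'
from h import *
o=ctrl.get_obs(); print(o["time_s"],o["ee_pos"],o["eef_rot"],o["force"],o["moment"],o["grip_width"],o["grip_force"])
E
```

```text
5.95 [0.52465322 0.04373034 0.01863753] [ 3.14055102e+00 -2.13824509e-04  1.75181650e+00] [0.40023969 0.39149199 1.02931544] [-0.06677753 -0.06684977 -0.06828627] 0.05495930235838771 7.995456137725796
```

Down with almost no force. I release and back off.

>>> jog_arm(motion=[[0, 0, 0, 0, 0, 0, 0.2], [0, 0, 0, 0, 0, 0, 0.4], [0, 0, 0, 0, 0, 0, 0.5], [0, 0, -0.02, 0, 0, 0, 0.5], [0, 0, -0.04, 0, 0, 0, 0.5]])

```text
time_s: 6.45
ee_pos: [0.5233, 0.0436, 0.0779]
eef_rot: [-3.139, -0.001, 1.752]
force: [0.5, -0.4, 1.6]
grip_width: 0.0707
grip_force: 0.0
```

>>> jog_arm(motion=[[0.01, 0, -0.04, 0, 0, 0, 0.5], [0.04, 0, -0.03, 0, 0, 0, 0], [0.02, 0, -0.02, 0, 0, 0, -0.5], [0, 0, 0, 0, 0, 0, -1], [0, 0, 0, 0, 0, 0, -1]])

```text
time_s: 6.95
ee_pos: [0.5119, 0.1123, 0.1689]
eef_rot: [3.14, 0.0, 1.753]
force: [0.1, -0.4, -0.1]
grip_width: 0.0417
grip_force: 0.0
```

```bash
python3 - <<'E'
from h import *
o=ctrl.get_obs();print(o["time_s"],o["ee_pos"],o["eef_rot"])
m=ctrl.camera_model("wrist")
a=ctrl.camera("wrist"); b=ctrl.camera("top"); s=ctrl.camera("scene")
C=np.array([.5255,.0442,0]);
u,v=proj(m,C+[0,0,.02])[0]; print(u,v)
np.save("pics/wm.npy",np.r_[m["rvec"],m["tvec"]])
c=lambda im,x,y,w,h: cv2.resize(im[y:y+h,x:x+w],(400,300),interpolation=cv2.INTER_CUBIC)
y0=int(np.clip(v-75,0,330));x0=int(np.clip(u-100,0,440));print(x0,y0)
cv2.imwrite("pics/p2.png",np.vstack([np.hstack([c(a,x0,y0,200,150),c(b,240,225,80,60)]),np.hstack([c(s,260,210,100,75),c(a,0,0,640,480)])])[:,:,::-1])
E
```

```text
6.95 [0.51192924 0.11228007 0.16885451] [3.13965066e+00 1.56004272e-04 1.75259037e+00]
315.8905341700059 292.7392546443114
215 217
```

View pics/p2.png

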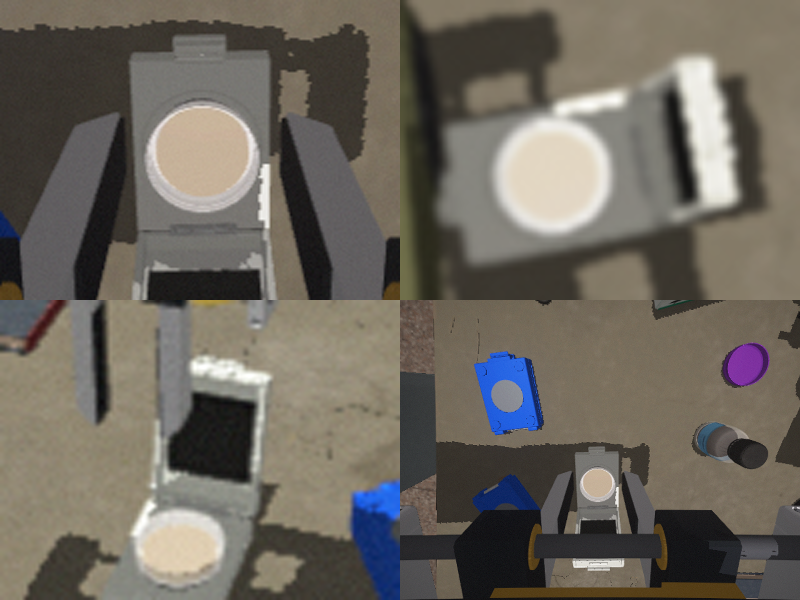

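The wrist, top and scene panels show the dish sitting upright and centred in the pocket. In the top panel it is at (553,177), over the pocket. Next I estimate the lid angle and plan the push from behind.

```bash
python3 - <<'E'
from h import *
m=ctrl.camera_model("top");C=np.array([.525,.0444,0]);xc=np.array([.1867,-.9824,0]);yc=np.array([.9824,.1867,0])
for th in (1.5,1.6,1.7,1.8,1.9,2.0,2.1):
  s,c=np.sin(th),np.cos(th); inn=(.046-.092*c,.017+.092*s); out=(inn[0]+.0155*s,inn[1]+.0155*c)
  f=lambda a:((proj(m,C+xc*a[0]+[0,0,a[1]])[0]-[240,225])*5+[402,2]).round(0)
  print(th,f(inn),f(out),np.round(out,3))
o=ctrl.get_obs();w=ctrl.camera_model("wrist"); Rt=R.from_euler("xyz",o["eef_rot"]); print("cam in tool",Rt.inv().apply(ray(w,(0,0))[0]-o["ee_pos"]),o["grip_width"])
E
```

```text
1.5 [619. 146.] [652. 140.] [0.055 0.11 ]
1.6 [639. 143.] [673. 137.] [0.064 0.109]
1.7 [659. 139.] [692. 133.] [0.073 0.106]
1.8 [679. 136.] [711. 131.] [0.082 0.103]
1.9 [698. 133.] [730. 128.] [0.09  0.099]
2.0 [716. 130.] [747. 126.] [0.098 0.094]
2.1 [734. 128.] [763. 124.] [0.106 0.089]
cam in tool [ 0.07976447  0.00055774 -0.18033069] 0.03013847605970758
```

>>> jog_arm(motion=[[-0.03, 0, 0, 0, 0, 0, -1], [-0.045, 0, 0, 0, 0, 0, -1], [-0.045, 0, 0, 0, 0, 0, -1], [-0.045, 0, 0, 0, 0, 0, -1], [-0.039, 0, 0, 0, 0, 0.006, -1]])

```text
time_s: 7.6
ee_pos: [0.5484, -0.0912, 0.1683]
eef_rot: [3.141, -0.0, 1.744]
force: [1.1, 1.1, 0.0]
grip_width: 0.0006
grip_force: 0.0
```

>>> jog_arm(motion=[[0, 0, 0.042, 0, 0, 0, -1], [0, 0, 0.042, 0, 0, 0, -1], [0.012, 0, 0, 0, 0, 0, -1], [0.012, 0, 0, 0, 0, 0, -1], [0, 0, 0, 0, 0, 0, -1]])

```text
time_s: 8.1
ee_pos: [0.5454, -0.063, 0.0874]
eef_rot: [3.137, 0.001, 1.747]
force: [-0.6, -0.6, 1.4]
grip_width: 0.0003
grip_force: 0.0
```

```bash
cat >> h.py <<'E'
C0=np.array([.525,.0444,0]);XC=np.array([.1867,-.9824,0]);YC=np.array([.9824,.1867,0])
def st():
    o=ctrl.get_obs(); d=o["ee_pos"]-C0; print(round(o["time_s"],2),"xc %.4f yc %.4f z %.4f"%(d@XC,d@YC,d[2]),o["eef_rot"].round(4),"F",o["force"].round(1),"q",o["qpos"].round(2),"g",round(o["grip_width"],4))
E
python3 -c "
from h import *
st()"
```

```text
8.1 xc 0.1094 yc 0.0000 z 0.0874 [3.1373e+00 7.0000e-04 1.7474e+00] F [-0.6 -0.6  1.4] q [-0.18  0.42  1.65  0.    1.07 -0.36] g 0.0003
```

>>> jog_arm(motion=[[0.01, 0, -0.001, 0, 0, 0.003, -1], [0.01, 0, -0.001, 0, 0, 0.003, -1], [0.01, 0, -0.001, 0, 0, 0, -1], [0.01, 0, 0, 0, 0, 0, -1], [0.01, 0, -0.003, 0, 0, 0, -1]])

```text
time_s: 8.6
ee_pos: [0.5359, -0.0143, 0.0913]
eef_rot: [3.14, -0.0, 1.74]
force: [0.1, -0.6, 0.2]
grip_width: 0.0003
grip_force: 0.3
```

>>> jog_arm(motion=[[0.01, 0, -0.002, 0, 0, 0, -1], [0.01, 0, -0.002, 0, 0, 0, -1], [0.008, 0, 0.002, 0, 0, 0, -1], [0.008, 0, 0.003, 0, 0, 0, -1], [0.008, 0, 0.003, 0, 0, 0, -1]])

```text
time_s: 9.1
ee_pos: [0.5287, 0.0288, 0.0869]
eef_rot: [3.14, -0.0, 1.74]
force: [-0.0, 0.0, 0.3]
grip_width: 0.0005
grip_force: 0.2
```

```bash
python3 - <<'E'
from h import *
st(); s=ctrl.camera("scene"); b=ctrl.camera("top")
c=lambda im,x,y,w,h: cv2.resize(im[y:y+h,x:x+w],(400,300),interpolation=cv2.INTER_CUBIC)
cv2.imwrite("pics/p3.png",np.hstack([c(s,240,190,140,105),c(b,220,215,120,90)])[:,:,::-1])
E
```

```text
9.1 xc 0.0160 yc 0.0007 z 0.0869 [ 3.1398e+00 -1.0000e-04  1.7397e+00] F [-0.   0.   0.3] q [-0.02  0.38  1.7   0.    1.05 -0.18] g 0.0005
```

View pics/p3.png

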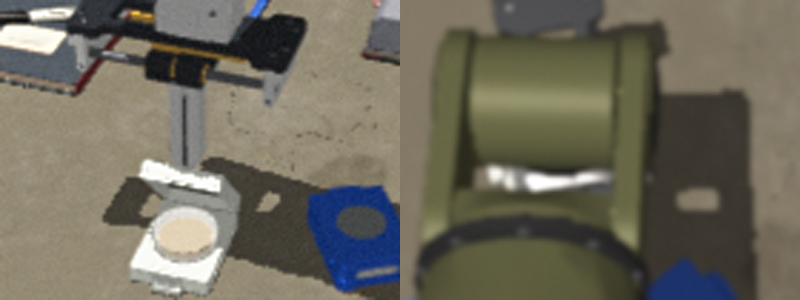

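The scene panel shows the lid at (185,175) about halfway over, with the finger behind it and the dish undisturbed. I continue folding.

>>> jog_arm(motion=[[0.007, 0, 0.004, 0, 0, -0.006, -1], [0.007, 0, 0.005, 0, 0, -0.006, -1], [0.006, 0, 0.005, 0, 0, -0.006, -1], [0.005, 0, 0.006, 0, 0, 0, -1], [0.005, 0, 0.007, 0, 0, 0, -1]])

```text
time_s: 9.7
ee_pos: [0.5235, 0.0581, 0.0598]
eef_rot: [3.14, -0.0, 1.758]
force: [-0.0, -0.7, 0.6]
grip_width: 0.0007
grip_force: 0.2
```

>>> jog_arm(motion=[[0.005, 0, 0.006, 0, 0, 0, -1], [0.005, 0, 0.006, 0, 0, 0, -1], [0.005, 0, 0.006, 0, 0, 0, -1], [0.003, 0, 0.002, 0, 0, 0, -1], [0, 0, 0, 0, 0, 0, -1]])

```text
time_s: 10.2
ee_pos: [0.5201, 0.0757, 0.04]
eef_rot: [3.14, -0.0, 1.758]
force: [-0.3, -0.4, -0.1]
grip_width: 0.0005
grip_force: 0.0
```

```bash
python3 -c "
from h import *
st()"
```

```text
10.2 xc -0.0317 yc 0.0010 z 0.0400 [ 3.1401e+00 -1.0000e-04  1.7582e+00] F [-0.3 -0.4 -0.1] q [ 0.07  0.45  1.74  0.    0.95 -0.11] g 0.0005
```

>>> jog_arm(motion=[[0.003, 0, 0.002, 0, 0, 0, -1], [0, 0, 0.002, 0, 0, 0, -1], [0, 0, 0.002, 0, 0, 0, -1], [0, 0, 0.001, 0, 0, 0, -1], [0, 0, 0, 0, 0, 0, -1]])

```text
time_s: 10.7
ee_pos: [0.5196, 0.0783, 0.0331]
eef_rot: [3.14, -0.0, 1.758]
force: [-0.6, 0.5, 0.8]
grip_width: 0.0006
grip_force: 0.0
```

```bash
python3 -c "
from h import *
st()"
```

```text
10.7 xc -0.0343 yc 0.0010 z 0.0331 [ 3.1400e+00 -1.0000e-04  1.7577e+00] F [-0.6  0.5  0.8] q [ 0.08  0.46  1.75  0.    0.94 -0.11] g 0.0006
```

>>> jog_arm(motion=[[0, 0, 0.001, 0, 0, 0, -1], [0, 0, 0.001, 0, 0, 0, -1]])

```text
time_s: 10.9
ee_pos: [0.52, 0.0784, 0.0321]
eef_rot: [3.139, -0.0, 1.758]
force: [-7.0, 0.8, 18.3]
grip_width: 0.0009
grip_force: 8.8
```

>>> jog_arm(motion=[[0, 0, 0.001, 0, 0, 0, -1], [0, 0, 0, 0, 0, 0, -1]])

```text
time_s: 11.1
ee_pos: [0.5201, 0.0785, 0.0319]
eef_rot: [3.138, -0.0, 1.758]
force: [-8.2, -0.4, 21.2]
grip_width: 0.0008
grip_force: 10.6
```

```bash
python3 - <<'E'
from h import *
st(); s=ctrl.camera("scene"); a=ctrl.camera("wrist")
c=lambda im,x,y,w,h: cv2.resize(im[y:y+h,x:x+w],(400,300),interpolation=cv2.INTER_CUBIC)
cv2.imwrite("pics/p4.png",np.hstack([c(s,260,230,80,60),c(a,220,150,200,150)])[:,:,::-1])
E
```

```text
11.1 xc -0.0344 yc 0.0016 z 0.0319 [ 3.1385e+00 -1.0000e-04  1.7579e+00] F [-8.2 -0.4 21.2] q [ 0.08  0.46  1.75  0.    0.93 -0.11] g 0.0008
```

The lid took 18 to 21 N at z = 32 mm, after almost no force at 33 mm, so it is down on its stop and latched. I retract and plan the tilted grasp.

```bash
cat >> h.py <<'E'
YAW=np.arctan2(.9824,-.1867)
def pose(xc,z,phi,yc=0):  # grasp point in carrier coordinates -> TCP, R
    Rt=down(YAW,phi); return C0+XC*xc+YC*yc+[0,0,z]+Rt.apply([0,0,ctrl.pinch_z]),Rt
E
python3 - <<'E'
from h import *
o=ctrl.get_obs(); p0=o["ee_pos"]+[0,0,.09]; R0=R.from_euler("xyz",o["eef_rot"])
a=np.radians(-40); t=R.from_euler("xyz",[0,0,0])
g,Rt=pose(-.09*np.sin(np.radians(40)),.024+.09*np.cos(np.radians(40)),a)
print(g,Rt.as_euler("xyz")); plan(g,Rt,6,p0,R0)
E
```

```text
[0.51645544 0.08936079 0.07854236] [3.14159265 0.6981317  1.7586015 ]
[0.0017, -0.0003, 0.0078, 0.0, -0.116, -0.0]
[0.0026, -0.0003, 0.0073, 0.0, -0.116, -0.0]
[0.0035, -0.0003, 0.0067, 0.0, -0.116, -0.0]
[0.0042, -0.0003, 0.006, 0.0, -0.116, -0.0]
[0.0049, -0.0003, 0.0052, 0.0, -0.116, -0.0]
[0.0055, -0.0003, 0.0044, 0.0, -0.116, -0.0]
```

>>> jog_arm(motion=[[0, 0, -0.01, 0, 0, 0, -1], [0, 0, -0.04, 0, 0, 0, -0.5], [0, 0, -0.04, 0, 0, 0, 1], [0.002, 0, 0.008, 0, -0.116, 0, 1], [0.003, 0, 0.007, 0, -0.116, 0, 1]])

```text
time_s: 11.7
ee_pos: [0.52, 0.0819, 0.1069]
eef_rot: [3.134, 0.236, 1.755]
force: [0.5, -0.2, -0.9]
grip_width: 0.0289
grip_force: 0.0
```

>>> jog_arm(motion=[[0.003, 0, 0.007, 0, -0.116, 0, 1], [0.004, 0, 0.006, 0, -0.116, 0, 1], [0.005, 0, 0.005, 0, -0.116, 0, 1], [0.006, 0, 0.004, 0, -0.116, 0, 1], [0, 0, 0, 0, 0, 0, 1]])

```text
time_s: 12.2
ee_pos: [0.5162, 0.0916, 0.0751]
eef_rot: [-3.139, 0.699, 1.762]
force: [-0.0, -0.0, 0.5]
grip_width: 0.0694
grip_force: 0.0
```

```bash
python3 - <<'E'
from h import *
st(); ctrl.camera("top"); a=np.radians(-40)
st(); m=ctrl.camera_model("wrist"); im=ctrl.camera("wrist"); cv2.imwrite("pics/w5.png",im[:,:,::-1])
for q in [(-.046,-.034,.017),(-.046,.034,.017),(.046,-.034,.0325),(.046,.034,.0325),(-.046,-.034,.0325),(-.046,.034,.0325),(-.054,0,.027)]: print(q,proj(m,C0+XC*q[0]+YC*q[1]+[0,0,q[2]])[0].round(0))
g,Rt=pose(0,.024,a); print(g); plan(g,Rt,3)
E
```

```text
12.2 xc -0.0480 yc 0.0002 z 0.0751 [-3.1392  0.6994  1.7622] F [-0.  -0.   0.5] q [ 0.43  0.54  1.68 -0.73  1.22  0.6 ] g 0.0694
12.25 xc -0.0475 yc 0.0007 z 0.0761 [-3.1408  0.6951  1.7603] F [-0.7 -1.1 -0.4] q [ 0.43  0.54  1.68 -0.72  1.22  0.6 ] g 0.0729
(-0.046, -0.034, 0.017) [261. 206.]
(-0.046, 0.034, 0.017) [367. 206.]
(0.046, -0.034, 0.0325) [273. 292.]
(0.046, 0.034, 0.0325) [355. 292.]
(-0.046, -0.034, 0.0325) [259. 225.]
(-0.046, 0.034, 0.0325) [369. 225.]
(-0.054, 0, 0.027) [314. 210.]
[0.5272562  0.03252808 0.00959836]
[-0.0008, -0.0004, 0.0298, 0.0, -0.001, -0.0]
[-0.0007, -0.0004, 0.0298, 0.0, -0.001, -0.0]
[-0.0007, -0.0004, 0.0298, 0.0, -0.001, -0.0]
```

View pics/w5.png

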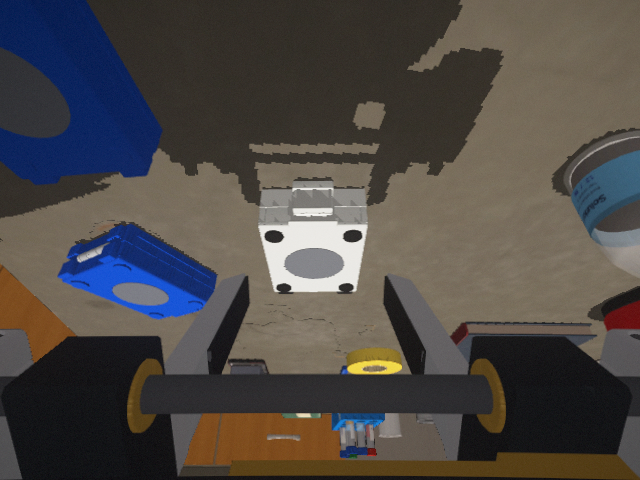

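The wrist view shows the white carrier shut flat. The lid's front edge spans (259–369, 225) and its rear edge lies at row 292, exactly as predicted for a shut lid at the known pose. The tongue is at (313,195). I go in.

>>> jog_arm(motion=[[0, 0, 0, 0, 0, 0, 1], [0, 0, 0, 0, 0, 0, 1], [-0.001, 0, 0.03, 0, -0.003, 0, 1], [-0.001, 0, 0.03, 0, 0, 0, 1], [0, -0.001, 0.02, 0, 0, 0, 1]])

```text
time_s: 12.8
ee_pos: [0.5264, 0.0366, 0.0166]
eef_rot: [3.139, 0.698, 1.754]
force: [0.4, 0.3, 0.1]
grip_width: 0.0939
grip_force: 0.0
```

>>> jog_arm(motion=[[0, 0, 0.009, 0, 0, 0, 1], [0, 0, 0, 0, 0, 0, 0.6]], squeeze=25)

```text
time_s: 13.0
ee_pos: [0.5274, 0.0316, 0.0102]
eef_rot: [3.14, 0.699, 1.755]
force: [0.9, 0.1, 0.8]
grip_width: 0.089
grip_force: 0.0
```

```bash
python3 -c "
from h import *
st()"
```

```text
13.0 xc 0.0130 yc -0.0001 z 0.0102 [3.1395 0.6987 1.7549] F [0.9 0.1 0.8] q [ 0.32  0.63  1.74 -0.82  1.06  0.65] g 0.089
```

>>> jog_arm(motion=[[0, 0, 0, 0, 0, -0.004, 0.5], [0, 0, 0, 0, 0, 0, 0.4], [0, 0, 0, 0, 0, 0, 0.2], [0, 0, 0, 0, 0, 0, 0.0], [0, 0, 0, 0, 0, 0, 0.0]])

```text
time_s: 13.5
ee_pos: [0.5278, 0.0329, 0.0111]
eef_rot: [3.141, 0.699, 1.761]
force: [-1.9, 2.7, 6.4]
grip_width: 0.0725
grip_force: 25.0
```

```bash
python3 - <<'E'
from h import *
st(); o=ctrl.get_obs(); print(o["grip_force"])
print("plan lift+turn"); R0=R.from_euler("xyz",o["eef_rot"]); p0=o["ee_pos"]+[0,0,.06]
g,Rt=pose(0.0,.115,np.radians(50)); plan(g,Rt,15,p0,R0)
E
```

```text
13.5 xc 0.0118 yc 0.0006 z 0.0111 [3.1408 0.6992 1.7608] F [-1.9  2.7  6.4] q [ 0.32  0.63  1.74 -0.82  1.06  0.65] g 0.0725
25.00118581170682
plan lift+turn
[0.0007, -0.0, -0.0016, 0.0, 0.105, 0.0]
[0.0008, -0.0, -0.0017, 0.0, 0.105, 0.0]
[0.001, -0.0, -0.0018, 0.0, 0.105, 0.0]
[0.0012, -0.0, -0.0019, 0.0, 0.105, 0.0]
[0.0014, -0.0, -0.002, 0.0, 0.105, 0.0]
[0.0016, -0.0, -0.002, 0.0, 0.105, 0.0]
[0.0018, -0.0, -0.0021, 0.0, 0.105, 0.0]
[0.002, -0.0, -0.0021, 0.0, 0.105, 0.0]
[0.0022, -0.0, -0.0021, 0.0, 0.105, 0.0]
[0.0024, -0.0, -0.002, 0.0, 0.105, 0.0]
[0.0026, -0.0, -0.002, 0.0, 0.105, 0.0]
[0.0028, -0.0, -0.0019, 0.0, 0.105, 0.0]
[0.003, -0.0, -0.0018, 0.0, 0.105, 0.0]
[0.0032, -0.0, -0.0017, 0.0, 0.105, 0.0]
[0.0033, -0.0, -0.0015, 0.0, 0.105, 0.0]
```

>>> jog_arm(motion=[[0, 0, 0, 0, 0, 0, 0.0], [0, 0, 0, 0, 0, 0, 0.0], [0, 0, 0, 0, 0, 0, 0.0]])

```text
time_s: 13.8
ee_pos: [0.5278, 0.033, 0.0111]
eef_rot: [3.141, 0.699, 1.761]
force: [-2.1, 2.0, 6.1]
grip_width: 0.0721
grip_force: 25.0
```

```bash
python3 - <<'E'
from h import *
st(); m=ctrl.camera_model("wrist"); o=ctrl.get_obs(); print(o["moment"],o["grip_force"]); im=ctrl.camera("wrist").astype(int)
cv2.imwrite("pics/w6.png",im[:,:,::-1].astype(np.uint8))
for q in [(-.046,-.034,.0325),(-.046,.034,.0325),(.046,-.034,.0325),(.046,.034,.0325)]: print(q,proj(m,C0+XC*q[0]+YC*q[1]+[0,0,q[2]])[0].round(0))
# white extents by row
for r in range(180,400,20):
    w=np.where((im[r].min(1)>150)&(np.ptp(im[r],axis=1)<30))[0]; w=w[(w>180)&(w<460)]; print(r,(w.min(),w.max(),len(w)) if len(w) else None)
E
```

```text
13.8 xc 0.0118 yc 0.0006 z 0.0111 [3.1408 0.6992 1.7609] F [-2.1  2.   6.1] q [ 0.32  0.63  1.74 -0.82  1.06  0.65] g 0.0721
[-0.22073712  0.17203135 -0.25342746] 25.00129500083858
(-0.046, -0.034, 0.0325) [223. 271.]
(-0.046, 0.034, 0.0325) [403. 271.]
(0.046, -0.034, 0.0325) [256. 347.]
(0.046, 0.034, 0.0325) [372. 347.]
180 None
200 None
220 (np.int64(376), np.int64(395), 12)
240 None
260 None
280 (np.int64(292), np.int64(400), 13)
300 (np.int64(238), np.int64(392), 143)
320 (np.int64(247), np.int64(384), 91)
340 (np.int64(256), np.int64(377), 97)
360 None
380 None
```

>>> jog_arm(motion=[[0, 0, 0, 0, 0, 0, 0.7], [0, 0, 0, 0, 0, 0, 0.8], [-0.004, 0, -0.005, 0, 0, 0, 0.8], [0, 0, 0, 0, 0, 0, 0.5], [0, 0, 0, 0, 0, 0, 0.2]])

```text
time_s: 14.35
ee_pos: [0.5277, 0.0327, 0.017]
eef_rot: [3.141, 0.699, 1.761]
force: [3.9, 2.8, 4.1]
grip_width: 0.0719
grip_force: 9.1
```

>>> jog_arm(motion=[[0, 0, 0, 0, 0, 0, 0], [0, 0, 0, 0, 0, 0, 0], [0, 0, 0, 0, 0, 0, 0], [0, 0, 0, 0, 0, 0, 0]])

```text
time_s: 14.75
ee_pos: [0.5278, 0.0327, 0.0174]
eef_rot: [3.141, 0.7, 1.761]
force: [-2.2, 2.0, 8.0]
grip_width: 0.0678
grip_force: 37.2
```

```bash
python3 -c "
from h import *
st()"
```

```text
14.75 xc 0.0120 yc 0.0006 z 0.0174 [3.141  0.6996 1.7608] F [-2.2  2.   8. ] q [ 0.32  0.61  1.74 -0.81  1.07  0.64] g 0.0678
```

The width now reads 67.8 mm, so the pads are on the plain sides above the rib. I lift and turn about the grasp point.

>>> jog_arm(motion=[[0, 0, 0, 0, 0, 0, 0], [-0.006, 0, -0.008, 0, 0, 0, 0], [-0.01, 0, -0.012, 0, 0, 0, 0], [-0.012, 0, -0.014, 0, 0, 0, 0], [-0.011, 0, -0.012, 0, 0, 0, 0]], squeeze=35)

```text
time_s: 15.25
ee_pos: [0.5275, 0.0324, 0.0786]
eef_rot: [-3.141, 0.699, 1.761]
force: [-0.4, 0.2, -2.6]
grip_width: 0.0678
grip_force: 43.9
```

>>> jog_arm(motion=[[0.002, 0, 0, 0, 0.1047, 0, 0], [0.002, 0, 0, 0, 0.1047, 0, 0], [0.002, 0, 0, 0, 0.1047, 0, 0], [0.002, 0, 0, 0, 0.1047, 0, 0], [0.002, 0, 0, 0, 0.1047, 0, 0]])

```text
time_s: 15.75
ee_pos: [0.5261, 0.0412, 0.0737]
eef_rot: [3.14, 0.171, 1.762]
force: [0.5, -0.9, -3.0]
grip_width: 0.0676
grip_force: 43.9
```

```bash
python3 -c "
from h import *
st()"
```

```text
15.75 xc 0.0034 yc 0.0004 z 0.0737 [3.1401 0.1713 1.7615] F [ 0.5 -0.9 -3. ] q [ 0.1   0.4   1.73 -0.2   1.    0.01] g 0.0676
```

>>> jog_arm(motion=[[0.002, 0, 0, 0, 0.1047, 0, 0], [0.002, 0, 0, 0, 0.1047, 0, 0], [0.002, 0, 0, 0, 0.1047, 0, 0], [0.002, 0, 0, 0, 0.1047, 0, 0], [0.002, 0, 0, 0, 0.1047, 0, 0]])

```text
time_s: 16.25
ee_pos: [0.5243, 0.0506, 0.0741]
eef_rot: [3.139, -0.352, 1.763]
force: [-0.3, 0.5, -3.8]
grip_width: 0.0677
grip_force: 43.9
```

>>> jog_arm(motion=[[0.002, 0, 0, 0, 0.1047, 0, 0], [0.002, 0, 0, 0, 0.1047, 0, 0], [0.002, 0, 0, 0, 0.1047, 0, 0], [0.002, 0, 0, 0, 0.1047, 0, 0], [0.002, 0, 0, 0, 0.1047, 0, 0]])

```text
time_s: 16.75
ee_pos: [0.5228, 0.0585, 0.0791]
eef_rot: [3.138, -0.875, 1.765]
force: [-0.8, 0.0, -3.3]
grip_width: 0.0681
grip_force: 43.9
```

```bash
python3 - <<'E'
from h import *
ctrl.camera("top"); st(); o=ctrl.get_obs(); Rt=R.from_euler("xyz",o["eef_rot"])
g=o["ee_pos"]-Rt.apply([0,0,ctrl.pinch_z]); d=g-C0; print("grasp xc,yc,z",d@XC,d@YC,g[2],"phi",np.arctan2(-Rt.apply([0,0,1])@XC,-Rt.apply([0,0,1])[2]), "tooly",Rt.apply([0,1,0]).round(4))
E
```

```text
16.8 xc -0.0139 yc -0.0004 z 0.0778 [-3.1409 -0.8824  1.7596] F [-1.2 -2.8 -7. ] q [-0.32  0.64  1.6   0.74  1.47 -0.81] g 0.0678
grasp xc,yc,z 0.0005694676435523834 -0.0003349594353444643 0.08969481951864917 phi 0.8823546714178758 tooly [ 9.821e-01  1.882e-01 -4.000e-04]
```

>>> jog_arm(motion=[[0, 0, 0, 0, 0, 0, 0], [0, 0, 0, 0, 0, 0, 0]])

```text
time_s: 17.0
ee_pos: [0.5226, 0.0589, 0.0784]
eef_rot: [3.141, -0.868, 1.762]
force: [0.9, 0.3, -2.4]
grip_width: 0.0679
grip_force: 43.9
```

```bash
cat >> h.py <<'E'
def gp():
    o=ctrl.get_obs(); Rt=R.from_euler("xyz",o["eef_rot"]); g=o["ee_pos"]-Rt.apply([0,0,ctrl.pinch_z]); d=g-C0
    print("grasp xc %.4f yc %.4f z %.4f phi %.4f"%(d@XC,d@YC,g[2],np.arctan2(-Rt.apply([0,0,1])@XC,-Rt.apply([0,0,1])[2])),"tooly",Rt.apply([0,1,0]).round(4),"F",o["force"].round(1),"g",o["grip_width"].round(4),o["grip_force"].round(1))
E
python3 - <<'E'
from h import *
gp(); ctrl.camera("scene"); gp(); im=ctrl.camera("scene"); cv2.imwrite("pics/s7.png",im[:,:,::-1]); gp()
E
```

```text
Traceback (most recent call last):
  File "h.py", line 34, in gp
    print("grasp xc %.4f yc %.4f z %.4f phi %.4f"%(d@XC,d@YC,g[2],np.arctan2(-Rt.apply([0,0,1])@XC,-Rt.apply([0,0,1])[2])),"tooly",Rt.apply([0,1,0]).round(4),"F",o["force"].round(1),"g",o["grip_width"].round(4),o["grip_force"].round(1))
                                                                                                                                                                                          ^^^^^^^^^^^^^^^^^^^^^
AttributeError: 'float' object has no attribute 'round'
```

>>> jog_arm(motion=[[-0.0092, 0, 0.0077, 0, 0.002, 0, 0], [-0.0092, 0, 0.0077, 0, 0, 0, 0], [-0.0076, 0, 0.0064, 0, 0, 0, 0], [-0.0015, 0, 0.0013, 0, 0, 0, 0], [0, 0, 0, 0, 0, 0, 0]])

```text
time_s: 17.5
ee_pos: [0.5222, 0.059, 0.0414]
eef_rot: [-3.139, -0.874, 1.759]
force: [0.6, 0.4, -2.3]
grip_width: 0.068
grip_force: 43.9
```

>>> jog_arm(motion=[[-0.0008, 0, 0.0006, 0, 0, 0, 0], [0, 0, 0, 0, 0, 0, 0]])

```text
time_s: 17.7
ee_pos: [0.5225, 0.0588, 0.0412]
eef_rot: [-3.141, -0.873, 1.761]
force: [0.1, 0.2, -3.3]
grip_width: 0.0677
grip_force: 43.9
```

>>> jog_arm(motion=[[-0.0008, 0, 0.0006, 0, 0, 0, 0], [0, 0, 0, 0, 0, 0, 0]])

```text
time_s: 17.9
ee_pos: [0.5224, 0.0588, 0.04]
eef_rot: [-3.141, -0.873, 1.76]
force: [-0.0, -0.4, -3.8]
grip_width: 0.0679
grip_force: 43.9
```

```bash
sed -i 's/o\["grip_width"\].round(4),o\["grip_force"\].round(1)/round(o["grip_width"],4)/' h.py
python3 - <<'E'
from h import *
gp()
E
```

```text
grasp xc -0.0002 yc 0.0002 z 0.0521 phi 0.8734 tooly [ 9.820e-01  1.889e-01 -4.000e-04] F [-0.  -0.4 -3.8] g 0.0679
```

>>> jog_arm(motion=[[-0.0008, 0, 0.0006, 0, -0.002, 0, 0], [0, 0, 0, 0, 0, 0, 0]])

```text
time_s: 18.1
ee_pos: [0.5224, 0.0587, 0.0391]
eef_rot: [-3.141, -0.871, 1.76]
force: [0.9, -0.3, -2.5]
grip_width: 0.068
grip_force: 44.0
```

>>> jog_arm(motion=[[-0.0004, 0, 0.0003, 0, 0, 0, 0], [0, 0, 0, 0, 0, 0, 0]])

```text
time_s: 18.3
ee_pos: [0.5225, 0.0587, 0.0389]
eef_rot: [-3.141, -0.872, 1.761]
force: [-1.4, -2.6, 4.3]
grip_width: 0.0676
grip_force: 44.3
```

```bash
python3 - <<'E'
from h import *
gp(); print(ctrl.get_obs()["moment"])
E
```

```text
grasp xc -0.0001 yc 0.0003 z 0.0510 phi 0.8719 tooly [ 9.82e-01  1.89e-01 -2.00e-04] F [-1.4 -2.6  4.3] g 0.0676
[-0.01577296  0.28946401  0.22806381]
```

The carrier stands on its feet: the grasp point is at z = 51.0 mm and the bench carries the load. I let go and back off along the tool.

>>> jog_arm(motion=[[0, 0, 0, 0, 0, 0, 0.5], [0, 0, 0, 0, 0, 0, 0.6], [0, 0, 0, 0, 0, 0, 0.8], [0, 0, 0, 0, 0, 0, 1], [0, 0, 0, 0, 0, 0, 1]])

```text
time_s: 18.8
ee_pos: [0.5223, 0.0588, 0.0384]
eef_rot: [-3.14, -0.872, 1.76]
force: [0.0, 0.3, -0.2]
grip_width: 0.0936
grip_force: 0.0
```

>>> jog_arm(motion=[[0, 0, -0.015, 0, 0, 0, 1], [0, 0, -0.03, 0, 0, 0, 1], [0, 0, -0.04, 0, 0, 0, 1], [0, 0, -0.03, 0, 0, 0, 1], [0.03, 0, -0.02, 0, 0, 0, 1]])

```text
time_s: 19.3
ee_pos: [0.5383, -0.027, 0.1486]
eef_rot: [-3.138, -0.872, 1.755]
force: [0.5, 0.1, -0.1]
grip_width: 0.0939
grip_force: 0.0
```

```bash
python3 - <<'E'
from h import *
gp()
# silhouette check in top & scene cameras: predicted standing-carrier outline vs white pixels
for n in ("top","scene"):
    im=ctrl.camera(n).astype(int); m=ctrl.camera_model(n); cv2.imwrite(f"pics/{n}8.png",im[:,:,::-1].astype(np.uint8))
    P=[C0+XC*(-.015+a)+YC*b+[0,0,z] for a in (-.017,.017) for b in (-.034,.034) for z in (.005,.097)]
    q=proj(m,P); w=((im.min(2)>110)&(np.ptp(im,axis=2)<25)).astype(np.uint8)
    nn,l,s,c=cv2.connectedComponentsWithStats(w); u,v=q.mean(0).round().astype(int)
    lab=l[v-12:v+12,u-12:u+12]; k=np.bincount(lab[lab>0]).argmax() if (lab>0).any() else 0
    print(n,"pred",q.min(0).round(),q.max(0).round(),"seen",s[k][:2],s[k][:2]+s[k][2:4],s[k][4])
    if n=="top": print("top face pred",q[1::2].min(0).round(1),q[1::2].max(0).round(1))
E
```

```text
grasp xc 0.0870 yc -0.0002 z 0.1607 phi 0.8717 tooly [ 0.9826  0.1858 -0.0024] F [ 0.5  0.1 -0.1] g 0.0939
top pred [250. 243.] [273. 276.] seen [251 242] [271 276] 514
top face pred [250.3 242.6] [270.  274.4]
scene pred [284. 245.] [317. 288.] seen [286 244] [318 288] 1117
```

The top and scene cameras both show the carrier standing where predicted: the top face spans (251–271, 242–276) against a predicted (250–270, 243–274). I plan the fresh hold at a tilt of −25°.

```bash
python3 - <<'E'
from h import *
a=np.radians(-25); g,Rt=pose(-.0625,.152,a); plan(g,Rt,10)
E
```

```text
[0.0061, -0.0001, 0.012, 0.001, -0.13, 0.0]
[0.0077, -0.0001, 0.0108, 0.001, -0.13, 0.0]
[0.009, -0.0001, 0.0094, 0.001, -0.13, 0.0]
[0.0101, -0.0001, 0.0078, 0.001, -0.13, 0.0]
[0.0111, -0.0001, 0.0061, 0.001, -0.13, 0.0]
[0.0118, -0.0001, 0.0043, 0.001, -0.13, 0.0]
[0.0122, -0.0001, 0.0024, 0.001, -0.13, 0.0]
[0.0124, -0.0001, 0.0005, 0.001, -0.13, 0.0]
[0.0124, -0.0001, -0.0015, 0.001, -0.13, 0.0]
[0.0121, -0.0001, -0.0034, 0.001, -0.13, 0.0]
```

>>> jog_arm(motion=[[0.006, 0, 0.012, 0, -0.13, 0, 1], [0.008, 0, 0.011, 0, -0.13, 0, 1], [0.009, 0, 0.009, 0, -0.13, 0, 1], [0.01, 0, 0.008, 0, -0.13, 0, 1], [0.011, 0, 0.006, 0, -0.13, 0, 1]])

```text
time_s: 19.9
ee_pos: [0.5265, 0.0388, 0.1368]
eef_rot: [3.14, -0.216, 1.761]
force: [0.5, 0.5, -0.6]
grip_width: 0.0942
grip_force: 0.0
```

>>> jog_arm(motion=[[0.012, 0, 0.004, 0, -0.13, 0, 1], [0.012, 0, 0.002, 0, -0.13, 0, 1], [0.012, 0, 0, 0, -0.13, 0, 1], [0.012, 0, -0.001, 0, -0.13, 0, 1], [0.012, 0, -0.003, 0, -0.13, 0, 1]])

```text
time_s: 20.4
ee_pos: [0.5152, 0.0992, 0.1328]
eef_rot: [3.139, 0.434, 1.76]
force: [0.4, -0.9, -0.2]
grip_width: 0.0941
grip_force: 0.0
```

>>> jog_arm(motion=[[0, 0, 0, 0, 0, 0, 1], [0, 0, 0, 0, 0, 0, 1]])

```text
time_s: 20.6
ee_pos: [0.5147, 0.0992, 0.1315]
eef_rot: [-3.14, 0.427, 1.763]
force: [0.6, -0.3, 0.1]
grip_width: 0.094
grip_force: 0.0
```

```bash
python3 - <<'E'
from h import *
gp(); a=np.radians(-25); g,Rt=pose(-.016,.051,a); plan(g,Rt,4)
E
```

```text
grasp xc -0.0636 yc 0.0001 z 0.1486 phi -0.4272 tooly [ 0.9818  0.1902 -0.0014] F [ 0.6 -0.3  0.1] g 0.094
[-0.0008, -0.0, 0.0271, 0.0, -0.002, 0.001]
[-0.0007, -0.0, 0.0271, 0.0, -0.002, 0.001]
[-0.0006, -0.0, 0.0271, 0.0, -0.002, 0.001]
[-0.0006, -0.0, 0.0272, 0.0, -0.002, 0.001]
```

>>> jog_arm(motion=[[-0.001, 0, 0.03, 0, 0, 0, 1], [0, 0, 0.03, 0, 0, 0, 1], [-0.001, 0, 0.03, 0, 0, 0, 1], [0, 0, 0.018, 0, 0, 0, 1], [0, 0, 0, 0, 0, 0, 0.8]], squeeze=10)

```text
time_s: 21.1
ee_pos: [0.5227, 0.0507, 0.0328]
eef_rot: [-3.137, 0.427, 1.759]
force: [0.6, -0.3, -0.1]
grip_width: 0.0888
grip_force: 0.0
```

>>> jog_arm(motion=[[0, 0, 0, 0, 0, 0, 0.6], [0, 0, 0, 0, 0, 0, 0.5], [0, 0, 0, 0, 0, 0, 0.4], [0, 0, 0, 0, 0, 0, 0.2], [0, 0, 0, 0, 0, 0, 0]])

```text
time_s: 21.6
ee_pos: [0.5241, 0.0532, 0.0354]
eef_rot: [3.14, 0.429, 1.761]
force: [-0.4, -1.2, 6.6]
grip_width: 0.074
grip_force: 10.0
```

>>> jog_arm(motion=[[0, 0, 0, 0, 0, 0, 0], [0, 0, 0, 0, 0, 0, 0]], squeeze=35)

```text
time_s: 21.8
ee_pos: [0.5241, 0.0532, 0.0355]
eef_rot: [3.14, 0.429, 1.761]
force: [-0.4, -2.8, 7.8]
grip_width: 0.0727
grip_force: 35.0
```

```bash
python3 - <<'E'
from h import *
gp(); print(ctrl.get_obs()["moment"])
E
```

```text
grasp xc -0.0166 yc 0.0007 z 0.0526 phi -0.4291 tooly [0.9819 0.1892 0.0011] F [-0.4 -2.8  7.8] g 0.0727
[-0.79895193 -0.02238815 -0.15021413]
```

It holds at 72.7 mm, across the tray rib as at the first grip. I lift a little and check the load before turning.

>>> jog_arm(motion=[[-0.001, 0, -0.003, 0, 0, 0, 0], [-0.002, 0, -0.004, 0, 0, 0, 0], [-0.002, 0, -0.004, 0, 0, 0, 0], [0, 0, 0, 0, 0, 0, 0]])

```text
time_s: 22.2
ee_pos: [0.5237, 0.0532, 0.047]
eef_rot: [3.141, 0.428, 1.761]
force: [-0.6, -0.2, -3.0]
grip_width: 0.0729
grip_force: 35.0
```

>>> jog_arm(motion=[[0.001, 0, 0, 0, 0.05, 0, 0], [0.002, 0, 0, 0, 0.1, 0, 0], [0.002, 0, 0, 0, 0.1, 0, 0]])

```text
time_s: 22.5
ee_pos: [0.5226, 0.0583, 0.0447]
eef_rot: [3.142, 0.175, 1.762]
force: [0.1, -0.7, -3.5]
grip_width: 0.0728
grip_force: 35.0
```

```bash
cat > chk.py <<'E'
from h import *
def edge(beta,gx,gz,offx,offz):
    "compare seen carrier outline (scene) with the prediction for lid-ward tilt beta from standing"
    im=ctrl.camera("scene").astype(int); m=ctrl.camera_model("scene")
    # carrier axes: x_c = -up cos b - XC sin b ; z_c = XC cos b - up sin b
    up=np.array([0,0,1.]); xa=-up*np.cos(beta)-XC*np.sin(beta); za=XC*np.cos(beta)-up*np.sin(beta)
    cen=C0+XC*gx+up*gz-(xa*offx+za*offz)
    P=[cen+xa*a+YC*b+za*c for a in (-.046,.046) for b in (-.034,.034) for c in (-.015,.0155)]
    q=proj(m,P); w=((im.min(2)>100)&(np.ptp(im,axis=2)<28)).astype(np.uint8)
    h=cv2.convexHull(q.astype(np.float32)).astype(int); mk=np.zeros_like(w); cv2.fillConvexPoly(mk,h,1)
    mk2=cv2.dilate(mk,np.ones((13,13))); ys,xs=np.where(w&mk2); print("pred",q.min(0).round(),q.max(0).round(),"seen",xs.min(),ys.min(),xs.max(),ys.max(),"cover",(w&mk).sum()/mk.sum(),"white just outside",(w&(mk2-mk)).sum()/(mk2-mk).sum())
E
python3 - <<'E'
from chk import *
gp(); o=ctrl.get_obs(); print(o["moment"]); Rt=R.from_euler("xyz",o["eef_rot"]); g=o["ee_pos"]-Rt.apply([0,0,ctrl.pinch_z]); d=g-C0
for b in (.1,.25,.4): edge(b,d@XC,g[2],-.0016,-.0017)
E
```

```text
grasp xc -0.0173 yc 0.0002 z 0.0632 phi -0.1747 tooly [9.818e-01 1.900e-01 1.000e-04] F [ 0.1 -0.7 -3.5] g 0.0728
[ 0.22697644 -0.03274833  0.06969259]
pred [285. 241.] [317. 286.] seen 278 237 322 285 cover 0.76 white just outside 0.26851851851851855
pred [284. 241.] [318. 286.] seen 278 236 322 292 cover 0.743920972644377 white just outside 0.2589605734767025
pred [283. 241.] [318. 287.] seen 279 236 324 288 cover 0.7323308270676692 white just outside 0.2535087719298246
```

The load is fully carried (about 3.3 N), with no slip in width. I keep turning.

>>> jog_arm(motion=[[0.002, 0, 0, 0, 0.105, 0, 0], [0.002, 0, 0, 0, 0.105, 0, 0], [0.002, 0, 0, 0, 0.105, 0, 0], [0.002, 0, 0, 0, 0.105, 0, 0]])

```text
time_s: 23.05
ee_pos: [0.5207, 0.0659, 0.0444]
eef_rot: [-3.14, -0.243, 1.762]
force: [-0.9, 0.5, -3.4]
grip_width: 0.0726
grip_force: 35.0
```

>>> jog_arm(motion=[[0.002, 0, 0, 0, 0.105, 0, 0], [0.002, 0, 0, 0, 0.105, 0, 0], [0.002, 0, 0, 0, 0.105, 0, 0], [0.002, 0, 0, 0, 0.105, 0, 0], [0, 0, 0, 0, 0, 0, 0]])

```text
time_s: 23.55
ee_pos: [0.5186, 0.072, 0.0457]
eef_rot: [-3.134, -0.662, 1.755]
force: [-0.3, 0.6, -3.7]
grip_width: 0.0727
grip_force: 35.0
```

```bash
python3 - <<'E'
from h import *
gp(); print(ctrl.get_obs()["qpos"].round(2)); g,Rt=pose(-.016,.034,-.429+np.pi/2); plan(g,Rt,6)
E
```

```text
grasp xc -0.0168 yc -0.0010 z 0.0605 phi 0.6620 tooly [ 0.9821  0.1884 -0.0063] F [-0.3  0.6 -3.7] g 0.0727
[-0.23  0.59  1.66  0.63  1.27 -0.73]
[-0.0013, 0.0002, 0.0033, -0.001, 0.08, -0.001]
[-0.0016, 0.0002, 0.0031, -0.001, 0.08, -0.001]
[-0.0018, 0.0002, 0.0029, -0.001, 0.08, -0.001]
[-0.002, 0.0002, 0.0026, -0.001, 0.08, -0.001]
[-0.0022, 0.0002, 0.0023, -0.001, 0.08, -0.001]
[-0.0024, 0.0002, 0.002, -0.001, 0.08, -0.001]
```

>>> jog_arm(motion=[[-0.001, 0, 0.003, 0, 0.08, 0, 0], [-0.0015, 0, 0.003, 0, 0.08, 0, 0], [-0.002, 0, 0.003, 0, 0.08, 0, 0], [-0.002, 0, 0.0025, 0, 0.08, 0, 0], [-0.002, 0, 0.0025, 0, 0.08, 0, 0]])

```text
time_s: 24.05
ee_pos: [0.5181, 0.0778, 0.031]
eef_rot: [-3.133, -1.059, 1.756]
force: [0.6, 0.4, -2.7]
grip_width: 0.0731
grip_force: 35.0
```

>>> jog_arm(motion=[[-0.0025, 0, 0.002, 0, 0.08, 0, 0], [0, 0, 0, 0, 0, 0, 0], [0, 0, 0, 0, 0, 0, 0]])

```text
time_s: 24.35
ee_pos: [0.5183, 0.0782, 0.028]
eef_rot: [-3.134, -1.137, 1.756]
force: [-0.1, -0.0, -2.5]
grip_width: 0.0727
grip_force: 35.0
```

```bash
python3 - <<'E'
from h import *
gp(); g,Rt=pose(-.016,.0225,-.429+np.pi/2); plan(g,Rt,2)
E
```

```text
grasp xc -0.0173 yc -0.0001 z 0.0359 phi 1.1368 tooly [ 0.9816  0.191  -0.0033] F [-0.1 -0.  -2.5] g 0.0727
[-0.0063, 0.0001, 0.0022, -0.003, 0.002, -0.001]
[-0.0063, 0.0001, 0.0022, -0.003, 0.002, -0.001]
```

>>> jog_arm(motion=[[-0.006, 0, 0.003, -0.003, 0.003, 0, 0], [-0.006, 0, 0.0025, 0, 0.002, 0, 0], [-0.002, 0, 0.001, 0, 0, 0, 0], [0, 0, 0, 0, 0, 0, 0]])

```text
time_s: 24.75
ee_pos: [0.5186, 0.0778, 0.0128]
eef_rot: [3.142, -1.146, 1.758]
force: [0.4, 1.0, -2.6]
grip_width: 0.073
grip_force: 35.0
```

>>> jog_arm(motion=[[-0.001, 0, 0.0005, 0, 0, 0, 0], [0, 0, 0, 0, 0, 0, 0]])

```text
time_s: 24.95
ee_pos: [0.5188, 0.0777, 0.012]
eef_rot: [3.14, -1.146, 1.76]
force: [-0.1, -0.3, -2.7]
grip_width: 0.0726
grip_force: 35.0
```

```bash
python3 - <<'E'
from h import *
gp(); print(ctrl.get_obs()["moment"])
E
```

```text
grasp xc -0.0168 yc 0.0001 z 0.0198 phi 1.1462 tooly [9.825e-01 1.862e-01 7.000e-04] F [-0.1 -0.3 -2.7] g 0.0726
[-0.89352765 -0.25684663  0.02698752]
```

>>> jog_arm(motion=[[-0.0006, 0, 0.0003, 0, -0.002, 0, 0], [0, 0, 0, 0, 0, 0, 0]])

```text
time_s: 25.15
ee_pos: [0.5188, 0.0778, 0.0113]
eef_rot: [3.14, -1.144, 1.76]
force: [0.2, 0.1, -2.2]
grip_width: 0.0725
grip_force: 35.0
```

>>> jog_arm(motion=[[-0.0006, 0, 0.0003, 0, 0, 0, 0], [0, 0, 0, 0, 0, 0, 0]])

```text
time_s: 25.35
ee_pos: [0.5188, 0.0778, 0.0109]
eef_rot: [3.139, -1.145, 1.76]
force: [-1.0, -0.7, 1.3]
grip_width: 0.0729
grip_force: 35.0
```

```bash
python3 - <<'E'
from h import *
gp(); print(ctrl.get_obs()["moment"])
E
```

```text
grasp xc -0.0169 yc 0.0001 z 0.0187 phi 1.1450 tooly [9.825e-01 1.862e-01 9.000e-04] F [-1.  -0.7  1.3] g 0.0729
[-0.2679998  -0.07689435  0.07884381]
```

Contact comes at exactly the predicted height, 18.7 mm. I release and withdraw.

>>> jog_arm(motion=[[0, 0, 0, 0, 0, 0, 0.6], [0, 0, 0, 0, 0, 0, 0.7], [0, 0, 0, 0, 0, 0, 0.9], [0, 0, 0, 0, 0, 0, 1], [0, 0, 0, 0, 0, 0, 1]], squeeze=10)

```text
time_s: 25.85
ee_pos: [0.5187, 0.0778, 0.0106]
eef_rot: [3.14, -1.145, 1.76]
force: [0.2, -0.4, 0.2]
grip_width: 0.0935
grip_force: 0.0
```

>>> jog_arm(motion=[[0, 0, -0.015, 0, 0, 0, 1], [0, 0, -0.03, 0, 0, 0, 1], [0.01, 0, -0.04, 0, 0, 0, 1], [0.03, 0, -0.03, 0, 0, 0, 1], [0.04, 0, -0.02, 0, 0, 0, 1]])

```text
time_s: 26.35
ee_pos: [0.5354, -0.0131, 0.1405]
eef_rot: [-3.141, -1.144, 1.755]
force: [0.6, 0.3, -0.4]
grip_width: 0.0942
grip_force: 0.0
```

>>> jog_arm(motion=[[0.03, 0, -0.03, 0, 0, 0, 1], [0.02, 0, -0.03, 0, -0.12, 0, 1], [0, 0, -0.01, 0, -0.12, 0, 1], [0, 0, 0, 0, -0.12, 0, 1], [0, 0, 0, 0, 0, 0, 1]])

```text
time_s: 26.85
ee_pos: [0.5437, -0.0525, 0.2178]
eef_rot: [3.135, -0.779, 1.764]
force: [0.1, 1.4, 0.8]
grip_width: 0.0941
grip_force: 0.0
```

```bash
python3 - <<'E'
from h import *
gp(); cx=-.0169-.0016 # carrier centre expected
t0=cv2.imread("pics/top0.png").astype(int)
for n in ("top","scene"):
    im=ctrl.camera(n).astype(int); m=ctrl.camera_model(n); cv2.imwrite(f"pics/{n}9.png",im[:,:,::-1].astype(np.uint8))
    P=[C0+XC*(cx+a)+YC*b+[0,0,z] for a in (-.046,.046) for b in (-.034,.034) for z in (.002,.032)]
    q=proj(m,P); w=((im.min(2)>100)&(np.ptp(im,axis=2)<28)).astype(np.uint8)
    nn,l,s,c=cv2.connectedComponentsWithStats(w); u,v=q.mean(0).round().astype(int)
    lab=l[v-10:v+10,u-10:u+10]; k=np.bincount(lab[lab>0]).argmax()
    print(n,"pred",q.min(0).round(),q.max(0).round(),"seen",s[k][:2],s[k][:2]+s[k][2:4],s[k][4])
    if n=="top":
        d=np.abs(im[:,:,::-1]-t0).sum(2)
        for nm,(x,y,r) in dict(bottle=(230,192,16),tape=(397,200,18),counter=(436,275,20),purple=(186,189,14),blue1=(223,320,24),blue2=(300,315,24)).items():
            print(nm,(d[y-r:y+r,x-r:x+r]>90).mean().round(3))
E
```

```text
grasp xc 0.1119 yc 0.0002 z 0.2312 phi 0.7790 tooly [0.9824 0.1869 0.005 ] F [0.1 1.4 0.8] g 0.0941
top pred [240. 243.] [283. 278.] seen [233 238] [287 291] 1586
bottle 0.0
tape 0.86
counter 0.239
purple 0.0
blue1 0.0
blue2 0.1
scene pred [280. 259.] [319. 298.] seen [281 258] [322 298] 1008
```

>>> jog_arm(motion=[[-0.01, 0, -0.05, 0, -0.14, 0, 1], [-0.03, 0, -0.04, 0, -0.14, 0, 1], [-0.04, 0, -0.02, 0, -0.14, 0, 1], [-0.045, 0, 0, 0, -0.14, 0, 1], [-0.045, 0, 0, 0, 0, 0, 1]])

```text
time_s: 27.45
ee_pos: [0.5844, -0.2685, 0.2281]
eef_rot: [-3.141, -0.223, 1.76]
force: [-0.3, 1.2, 0.2]
grip_width: 0.094
grip_force: 0.0
```

>>> jog_arm(motion=[[-0.045, 0, 0, 0, 0, 0, 1], [0, 0, 0, 0, 0, 0, 1], [0, 0, 0, 0, 0, 0, 1]])

```text
time_s: 27.75
ee_pos: [0.5916, -0.3124, 0.2158]
eef_rot: [-3.139, -0.23, 1.756]
force: [1.3, 0.9, 0.3]
grip_width: 0.0937
grip_force: 0.0
```

```bash
python3 - <<'E'
from h import *
gp(); print(ctrl.get_obs()["time_s"]); cx=-.0185
s0=cv2.imread("pics/scene0.png").astype(int); im=ctrl.camera("scene")[:,:,::-1].astype(int); d=np.abs(im-s0).sum(2)
for nm,(x,y,r) in dict(tape=(312,200,12),counter=(378,198,12),bottle=(226,268,20),blue=(366,272,18)).items(): print(nm,(d[y-r:y+r,x-r:x+r]>90).mean().round(3))
im=ctrl.camera("top").astype(int); m=ctrl.camera_model("top")
def box(z): 
    q=proj(m,[C0+XC*(cx+a)+YC*b+[0,0,z] for a,b in ((-.046,-.034),(.046,-.034),(.046,.034),(-.046,.034))]); return q
w=((im.min(2)>125)&(np.ptp(im,axis=2)<28)).astype(np.uint8)
nn,l,s,c=cv2.connectedComponentsWithStats(w); k=l[258:264,258:266].max(); ys,xs=np.where(l==k)
print("pred",box(.032).round(1).tolist(),cv2.minAreaRect(box(.032).astype(np.float32)),"seen",cv2.minAreaRect(np.c_[xs,ys].astype(np.float32)),len(xs))
E
```

```text
grasp xc 0.3672 yc -0.0012 z 0.2341 phi 0.2299 tooly [ 0.9829  0.1843 -0.0025] F [1.3 0.9 0.3] g 0.0937
27.75
tape 0.019
counter 0.55
bottle 0.0
blue 0.106
pred [[244.7, 277.9], [282.5, 271.1], [277.6, 243.3], [240.0, 250.1]] ((261.1463623046875, 260.634765625), (28.23304557800293, 38.538639068603516), 79.86870574951172) seen ((263.22149658203125, 260.25506591796875), (31.397214889526367, 45.068328857421875), 79.99201965332031) 1270
```

```bash
python3 - <<'E'
from h import *
s0=cv2.imread("pics/scene0.png").astype(int)
for f in ("scene8","scene9"):
    d=np.abs(cv2.imread(f"pics/{f}.png").astype(int)-s0).sum(2); print(f,[(d[y-12:y+12,x-12:x+12]>90).mean().round(3) for x,y in ((312,200),(378,198))])
print(ctrl.hand_in())
E
```

```text
scene8 [np.float64(0.069), np.float64(0.002)]
scene9 [np.float64(0.03), np.float64(0.056)]
the job is handed in; nothing more can be done
None
```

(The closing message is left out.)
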